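Unscrew the canister lid

ROBOT

A 7-joint arm with a two-finger parallel gripper is mounted at the origin on the work surface. World frame = base frame: x ahead of the robot, y to its left, z up, the work surface at z = 0. Lengths are in mm, angles in rad, forces in N, time in s.
With the tool pointing down it reaches from about 400 to 750 mm from the base axis. Payload 19.5 kg.
Tool frame: the origin (TCP) lies on the centre line of the jaws, within the pads' length; the fingertips stand 8 mm ahead of it and the grasp point (between the pads) lies 11 mm behind it; z points along the fingers, y is the direction in which the jaws open and shut (so a half turn about z gives the same grasp; the last joint's range is limited). The gripper opens to 85 mm and grips with 20 to 120 N. Pads are 22 mm wide; open, the fingers measure 114 mm over their backs; the gripper's body (76 mm by 85 mm) begins 54 mm behind the grasp point. The pads swing forward as they close: fully open they stand 13 mm farther back than shut.
Start: joints at [-1.161, 0.707, -0.028, 1.485, 0.022, 0.951, -0.075], TCP at [251.021, 517.285, 239.268] pointing down, gripper open.
Joint ranges: [-2.71, 2.71], [-0.32, 2.16], [-1.57, 1.52], [0, 2.45], [-1.46, 4.6], [0, 2.02], [-2.83, 2.83]. Speed limits (rad/s): [1.89, 1.89, 2.57, 2.57, 3.01, 3.01, 3.01].

INTERFACE

Orientations are given as a unit quaternion [w, x, y, z].
In Python, from rig import r gives the robot as it stands. The module is installed in compiled form; this text tells all that it offers. Calls block until the motion is done:
- r.move_to(position, orientation): joint-space move of the TCP to a pose.
- r.move_linear(position, frame=None, v=150, until_force=None): straight line of the TCP; frame=None keeps the orientation; v is the mean speed in mm/s. With until_force (N) it stops when the force on the tool has changed by that much, and returns True; else False.
- r.goto_joints(angles): joint-space move.
- r.move_gripper(opening): finger opening in mm; the grip force is fixed at half the most; returns when the fingers have stopped.
- r.hold(seconds).
- r.solve_ik(position, orientation): joint angles nearest the present ones, or None.
- r.state(): the state.
- r.get_image(name): name is "scene" or "top"; returns the picture (420x560x3 uint8, red, green, blue); there is no depth.
- r.camera_info(name): a dict with "mtx" (3x3 intrinsics, pixels), "view" (4x4, takes a point from world to camera coordinates). Camera axes: x right, y up, looking along -z (the intrinsics and any distortion apply to the point x, -y, -z); pixel columns grow to the right and rows downward; lengths in mm; the calibration is good to about 2 mm. A picture is of the moment at which its call begins. camera_info takes no time and is no camera call.
A pose or a line that the arm cannot do raises r.MotionError and nothing moves.
- r.close_job(): hands the job in, once; it reports no verdict.
The state is a dict: "t": time; "joint_pos": joint angles; "qvel": joint speeds; "tau": joint torques, N m; "tcp_pos": TCP position; "orientation": TCP orientation; "contact_force": force on the tool from outside, world axes, zero at the start; "ft_torque": the same for the moment, N m; "gripper_width": finger opening in mm.
Only numpy, scipy, OpenCV 4.12 (cv2) and the standard library are available. Lean on these libraries where they do the work, as an engineer would, in place of code of your own. Each camera call takes 0.05 s, during which the arm holds its last target.

TASK

Open the sample canister: unscrew its lid, counter-clockwise seen from above, turn after turn until the threads let go, then lift the lid straight off and set it down gently in the steel tray beside the canister, flat on the tray's floor with its bar handle up. Do not knock over or shove the glassware and other things on the bench.

Things in the scene. Friction and masses are not known exactly. Their poses are not given: they have to be found in the camera images.
- canister: White plastic canister, fixed to the bench by a square steel foot plate (136 x 136 x 8 mm). Round body 110 mm across, 50 mm tall to the shoulder; above it an upright threaded neck 76 mm across (85 mm over the thread), 48 mm tall. Origin on the axis at bench height, z up. It stands on the left or right of the bench, the tray on the other side.
- canister_rim (a point): Centre of the canister's mouth, at the top of its neck, 98 mm above the bench; hidden under the lid at the start.
- lid: Grey plastic screw lid, about 0.29 kg, on the canister: a cap 102 mm across its knurled rim, hollow below, 53 mm tall; across its flat top an upright bar handle 150 mm long (25 mm beyond the cap at each end), 16 mm wide, 34 mm tall, so 87 mm in all. Origin on its axis at its lower edge (53 mm above the bench at the start); x along the bar, z up.
- lid_top (a point): Point on the lid's axis at its flat top (foot of the bar), 53 mm above its origin. Right-handed thread: each turn counter-clockwise from above raises the lid 8 mm; it comes free after about 2.2 turns, 18 mm up, and cannot be pulled off before (stop before 2.6 turns: pushed on, the free lid tilts). 1 to 3 N pushed sideways on one end of the bar, following it round, turns it; it stays where left.
- lid_bar (a point): Middle of the bar handle, 70 mm above the lid's origin and 17 mm below the bar's top: the place to pinch the bar (16 mm wide, across its length) and lift.
- tray: Open square tray of bare steel, 170 x 170 mm outside, walls 4 mm thick and 22 mm high, floor 4 mm thick, fixed to the bench. Origin under its centre, at bench height, x and y along its sides.
- tray_in (a point): Centre of the tray's inner floor, 4 mm above the bench.
- amber_flask: Loose bystander: amber flask with a white stopper, 72 mm across, 158 mm tall, beyond the canister and tray. Origin under its centre.
- clear_flask: Loose bystander: the same flask in clear glass. Origin under its centre.
- beaker: Loose bystander: glass beaker 70 mm across, 85 mm tall, beyond the canister and tray. Origin under its centre.
- sample_jar: Loose bystander: closed glass jar with a white lid, 72 mm across, 85 mm tall, near the robot, between canister and tray. Origin under its centre.
- spatula: Loose bystander: spatula 180 mm long lying flat at the left of the bench. Origin near its middle.
- reagent: Loose bystander: white bottle with a black cap, 64 mm across, 140 mm tall, at the right of the bench. Origin under its centre.
- dish: Loose bystander: white bowl 90 mm across, 30 mm tall, at the right of the bench. Origin under its centre.
There are look-alikes about, which are no part of the job. What is shaped like the lid but yellow is not meant.

How it is judged:
By the outcome, as a careful person would: the job done as asked, in the order asked, and still so for the second after the job is handed in, with the robot touching nothing.
It also fails if it takes over 67 s, if anything falls off the work surface, if the arm or the gripper's body presses on something with over 40 N, if the wrist force passes 120 N, or if a joint passes its speed limit or range.

## Working session

There is one attempt and no reset: what is moved stays moved. The work goes in short steps, each a Python script; the robot and the scene stay as the last script left them, time stands still between calls to the robot, and variables do not carry over. Pictures are saved under pics/ and viewed, and the job is handed in when it is done.

```bash
mkdir -p pics; ls; python3 - <<'E'
from rig import r
import cv2,numpy as np
for n in("scene","top"):
    im=r.get_image(n); cv2.imwrite(f"pics/{n}0.png",im[:,:,::-1]); print(n,r.camera_info(n))
print(r.state())
E
```

```text
pics
scene {'mtx': array([[380.59771408,   0.        , 274.33986217],
       [  0.        , 380.59771408, 199.78041802],
       [  0.        ,   0.        ,   1.        ]]), 'view': array([[ 5.91671119e-01,  8.06067289e-01, -1.34466264e-02,
        -2.92088855e+02],
       [-5.39950639e-01,  4.08611094e-01,  7.35860232e-01,
         2.24380232e+02],
       [ 5.98647303e-01, -4.28126733e-01,  6.76999931e-01,
        -1.54470732e+03],
       [ 0.00000000e+00,  0.00000000e+00,  0.00000000e+00,
         1.00000000e+00]])}
top {'mtx': array([[457.42612936,   0.        , 275.14098766],
       [  0.        , 457.42612936, 206.53408942],
       [  0.        ,   0.        ,   1.        ]]), 'view': array([[-1.09688799e-02, -9.99916338e-01, -6.85566932e-03,
        -1.44306744e+00],
       [ 9.95355742e-01, -1.15740793e-02,  9.55666632e-02,
        -4.88971863e+02],
       [-9.56380160e-02, -5.77557058e-03,  9.95399424e-01,
        -1.45852167e+03],
       [ 0.00000000e+00,  0.00000000e+00,  0.00000000e+00,
         1.00000000e+00]])}
{'t': 0.1, 'joint_pos': array([-1.16070281,  0.70706237, -0.02759958,  1.4849048 ,  0.02201447,
        0.95088189, -0.07551088]), 'qvel': array([ 0.00161755, -0.00231631, -0.00037697, -0.00122851,  0.00029245,
        0.00080088, -0.00157312]), 'tau': array([ 8.53047022e-04, -8.84274960e+01,  1.23610049e+00, -2.36451495e+01,
        1.70171983e-02,  4.99479836e-03,  1.31478606e-05]), 'tcp_pos': array([250.95326212, 517.11971844, 238.87313214]), 'orientation': array([-8.22704170e-05,  2.23988828e-01,  9.74591595e-01, -4.69635327e-04]), 'contact_force': array([-0.46774245,  0.1539004 , -0.66480107]), 'ft_torque': array([-0.00616542,  0.00400387,  0.00698936]), 'gripper_width': 85.15475997536844}
```

View pics/scene0.png

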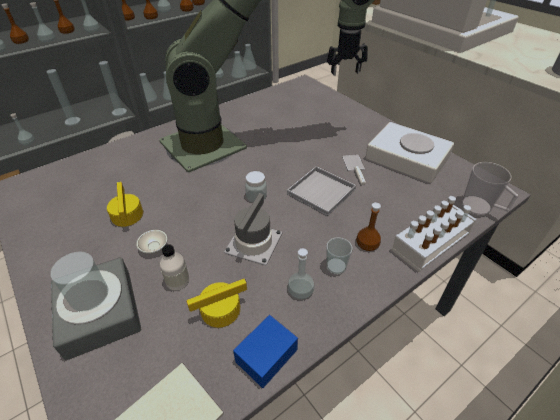

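View pics/top0.png

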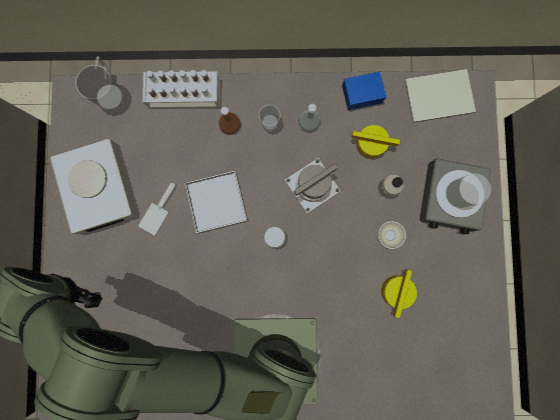

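The canister with the grey lid is at about (316,181) in top and (253,225) in scene. The tray is at (217,202) in top and (321,190) in scene. Three things are lid-shaped: the grey one, and yellow ones at top (375,141) and (400,292). Only the grey one fits, because it is grey and sits on the white canister with the square foot plate. I'll confirm that in an enlarged crop.

```bash
python3 - <<'E'
import cv2,numpy as np
a=cv2.imread("pics/top0.png")[150:222,270:366]; b=cv2.imread("pics/scene0.png")[180:270,210:300]
a=cv2.resize(a,(400,300),interpolation=cv2.INTER_CUBIC); b=cv2.resize(b,(400,400),interpolation=cv2.INTER_CUBIC)
o=np.zeros((400,800,3),np.uint8);o[:300,:400]=a;o[:,400:]=b;cv2.imwrite("pics/crop0.png",o)
E
```

```text
(no output)
```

View pics/crop0.png

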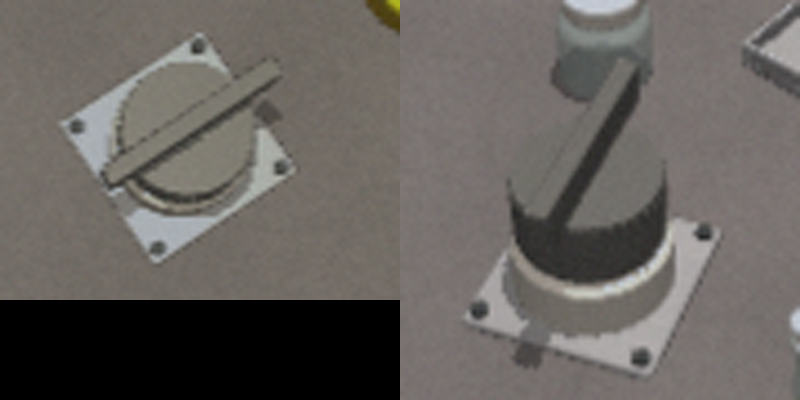

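The crop confirms it: a grey cap and bar on the white canister. Next I'll measure the bar, the plate and the tray.

```bash
cat > h.py <<'E'
import numpy as np,cv2
from rig import r
CI={n:r.camera_info(n) for n in("scene","top")}
def ray(n,px):
    c=CI[n];R=c["view"][:3,:3];t=c["view"][:3,3]
    d=np.linalg.inv(c["mtx"])@[px[0],px[1],1.];d=R.T@(d*[1,-1,-1]);return -R.T@t,d/np.linalg.norm(d)
def onz(n,px,z):
    o,d=ray(n,px);return o+d*(z-o[2])/d[2]
def tri(ps,pt):
    A=np.zeros((3,3));b=np.zeros(3);L=[]
    for n,p in(("scene",ps),("top",pt)):
        o,d=ray(n,p);M=np.eye(3)-np.outer(d,d);A+=M;b+=M@o;L.append((o,d,M))
    X=np.linalg.solve(A,b);return X,[round(float(np.linalg.norm(M@(X-o))),1) for o,d,M in L]
def proj(n,X):
    c=CI[n];p=c["view"][:3,:3]@X+c["view"][:3,3];p=c["mtx"]@(p*[1,-1,-1]);return p[:2]/p[2]
def grab(n,f=None):
    im=r.get_image(n)[:,:,::-1].copy()
    if f:cv2.imwrite("pics/"+f,im)
    return im
E
python3 - <<'E'
from h import *
np.set_printoptions(precision=1,suppress=True)
A=tri((261.3,194.4),(295.4,193.9));B=tri((241.7,229.5),(336.5,165.8))
print(A,B,(A[0]+B[0])/2,np.linalg.norm(A[0]-B[0]))
a=cv2.imread("pics/top0.png")
s=cv2.imread("pics/scene0.png")
# plate corners by crop, z=8
T=[(200/4.1667+270,34/4.1667+150),(61/4.1667+270,124/4.1667+150),(157/4.1667+270,263/4.1667+150),(296/4.1667+270,171/4.1667+150)]
P=np.array([onz("top",p,8) for p in T]);print("plate",P,P.mean(0),np.linalg.norm(P-np.roll(P,1,0),axis=1))
g=cv2.cvtColor(a,cv2.COLOR_BGR2GRAY)
o=np.zeros((600,800,3),np.uint8);o[:400,:400]=cv2.resize(a[160:240,177:257],(400,400),interpolation=cv2.INTER_CUBIC)
o[:400,400:]=cv2.resize(s[150:230,281:361],(400,400),interpolation=cv2.INTER_CUBIC);cv2.imwrite("pics/crop1.png",o)
E
```

```text
(array([517.4, -66.4, 132.7]), [3.0, 3.0]) (array([ 601.8, -190.3,  134.5]), [4.4, 4.4]) [ 559.6 -128.4  133.6] 149.9286354825358
plate [[ 649.4 -150.3    8. ]
 [ 578.6  -39.1    8. ]
 [ 467.6 -113.     8. ]
 [ 539.  -223.6    8. ]] [ 558.6 -131.5    8. ] [132.6 131.8 133.3 131.7]
```

View pics/crop1.png

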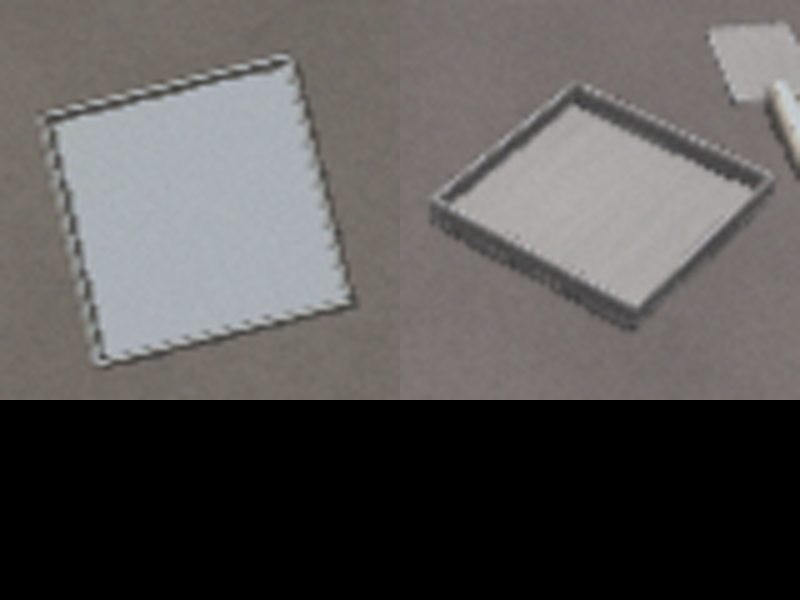

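```bash
python3 - <<'E'
from h import *
np.set_printoptions(precision=1,suppress=True)
def un(p,s,o): return ((p[0]+.5)/s-.5+o[0],(p[1]+.5)/s-.5+o[1])
S0=lambda p:un((p[0]-400,p[1]),4.4444,(210,180)); T0=lambda p:un(p,4.16667,(270,150))
T1=lambda p:un(p,5,(177,160)); S1=lambda p:un((p[0]-400,p[1]),5,(281,150))
def rep(nm,pairs,fs,ft):
    X=[]
    for s,t in pairs:
        x,e=tri(fs(s),ft(t));X.append(x);print(nm,x,e)
    X=np.array(X);print(" mean",X.mean(0)," sides",np.linalg.norm(X-np.roll(X,1,0),axis=1),)
    d=X[1]-X[0];print(" ang",np.degrees(np.arctan2(d[1],d[0])))
rep("bar",[((628,64),(106,183)),((541,221),(277,66))],S0,T0)
rep("tray",[((772,178),(40,118)),((636,312),(292,58)),((432,205),(354,302)),((578,88),(98,364))],S1,T1)
rep("plate3",[((464,321),(296,171)),((652,376),(200,34)),((720,232),(61,124))],S0,T0)
X=[onz("top",T1(p),22) for p in((40,118),(292,58),(354,302),(98,364))];print(np.mean(X,0))
X=[onz("scene",S1(p),22) for p in((772,178),(636,312),(432,205),(578,88))];print(np.mean(X,0))
X=[onz("top",T0(p),140) for p in((106,183),(277,66))];print("bar140top",np.mean(X,0))
X=[onz("scene",S0(p),140) for p in((628,64),(541,221))];print("bar140sc",np.mean(X,0))
X=[onz("top",T0(p),8) for p in((200,34),(61,124),(157,263),(296,171))];print("plate8top",np.mean(X,0))
X=[onz("scene",S0(p),8) for p in((464,321),(720,232))];print("plate8sc",np.mean(X,0))
q=np.array([r.solve_ik([560,-130,z],[0,1,0,0]) is not None for z in(300,250,124)]);print(q)
E
```

```text
bar [517.7 -66.4 134.5] [1.8, 1.8]
bar [ 602.1 -190.1  135.4] [3.2, 3.2]
 mean [ 559.9 -128.2  134.9]  sides [149.8 149.8]
 ang -55.6964341630121
tray [569.7 288.6  21. ] [0.9, 0.9]
tray [608.8 125.4  18.4] [2.6, 2.6]
tray [447.7  85.2  18.6] [2.0, 2.0]
tray [409.2 250.8  18. ] [1.5, 1.5]
 mean [508.9 187.5  19. ]  sides [165.  167.8 166.1 170. ]
 ang -76.51897793766065
plate3 [ 541.3 -221.1    6.3] [1.8, 1.8]
plate3 [ 652.3 -147.5    5.2] [2.1, 2.1]
plate3 [580.6 -37.    6.9] [1.0, 1.0]
 mean [ 591.4 -135.2    6.1]  sides [188.2 133.3 131.7]
 ang 33.52585732664937
[507.5 185.7  22. ]
[512.2 186.7  22. ]
bar140top [ 557.9 -130.   140. ]
bar140sc [ 565.6 -128.8  140. ]
plate8top [ 559.9 -130.3    8. ]
plate8sc [ 562.7 -128.4    8. ]
[ True  True  True]
```

Bar midpoint and plate centre agree with each other to about 3 mm, and the sizes match (bar 150 mm, tray about 168 mm). The triangulated heights come out 3–5 mm low, consistent with the calibration. I take the axis as about (560.5, -129.5), the bar at -55.7°, and the tray at about (509.5, 187). Next is the wrist range for the turning strokes.

```bash
cat >> h.py <<'E'
def Q(deg):
    a=np.radians(deg)/2;return [0,float(np.cos(a)),float(np.sin(a)),0]
AX=np.array([560.5,-129.5])
E
python3 - <<'E'
from h import *
np.set_printoptions(precision=2,suppress=True)
for f in range(-236,400,30):
    q=r.solve_ik([560.5,-129.5,124],Q(f));print(f,q)
E
```

```text
-236 [ 0.22  0.86 -0.1   1.61  0.12  0.68  0.66]
-206 [ 0.3   0.87 -0.25  1.61  0.3   0.7   1.02]
-176 [ 0.37  0.88 -0.4   1.61  0.46  0.75  1.4 ]
-146 [ 0.45  0.91 -0.56  1.6   0.61  0.81  1.79]
-116 [ 0.51  0.94 -0.7   1.6   0.74  0.88  2.21]
-86 [ 0.54  0.96 -0.77  1.6   0.8   0.92  2.68]
-56 [-0.31  1.23  1.3   1.63 -1.24  1.29 -1.32]
-26 [-0.21  1.03  0.85  1.63 -0.93  0.94 -1.03]
4 [-0.07  0.92  0.51  1.62 -0.6   0.76 -0.79]
34 [-0.    0.89  0.35  1.62 -0.43  0.71 -0.42]
64 [ 0.07  0.87  0.2   1.62 -0.24  0.68 -0.06]
94 [ 0.15  0.86  0.05  1.61 -0.06  0.67  0.3 ]
124 [ 0.22  0.86 -0.1   1.61  0.12  0.68  0.66]
154 [ 0.3   0.87 -0.25  1.61  0.3   0.7   1.02]
184 [ 0.37  0.88 -0.4   1.61  0.46  0.75  1.4 ]
214 [ 0.45  0.91 -0.56  1.6   0.61  0.81  1.79]
244 [ 0.51  0.94 -0.7   1.6   0.74  0.88  2.21]
274 [ 0.54  0.96 -0.77  1.6   0.8   0.92  2.68]
304 [-0.31  1.23  1.3   1.63 -1.24  1.29 -1.32]
334 [-0.21  1.03  0.85  1.63 -0.93  0.94 -1.03]
364 [-0.07  0.92  0.51  1.62 -0.6   0.76 -0.79]
394 [-0.    0.89  0.35  1.62 -0.43  0.71 -0.42]
```

```bash
python3 - <<'E'
from h import *
np.set_printoptions(precision=3,suppress=True)
r.move_to([AX[0],AX[1],230],Q(70)); s=r.state();print(s["t"],s["joint_pos"],s["tcp_pos"],s["orientation"])
q=np.array(s["joint_pos"]); q[6]+=np.radians(-55.7-70);print(q[6])
r.goto_joints(q); s=r.state();print(s["t"],s["tcp_pos"],s["orientation"],Q(-55.7),s["contact_force"])
r.move_gripper(24);s=r.state();print(s["t"],s["gripper_width"])
grab("scene","s1.png");grab("top","t1.png")
E
```

```text
2.6417 [ 0.035  0.735  0.273  1.503 -0.228  0.935  0.029] [ 560.725 -128.618  229.965] [-0.     0.819  0.574  0.   ]
-2.16515486164158
4.6167 [ 560.731 -128.568  229.971] [-0.     0.885 -0.466 -0.   ] [0, 0.8841736393202332, -0.467158405180956, 0] [ 1.083 -0.388  0.215]
5.225 23.83519626190523
```

```bash
python3 - <<'E'
import cv2,numpy as np
a=cv2.imread("pics/top0.png");a=cv2.imread("pics/t1.png")[130:230,260:360]; b=cv2.imread("pics/s1.png")[150:270,200:320]
o=np.hstack([cv2.resize(a,(400,400)),cv2.resize(b,(400,400))]);cv2.imwrite("pics/c1.png",o)
E
```

```text
(no output)
```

View pics/c1.png

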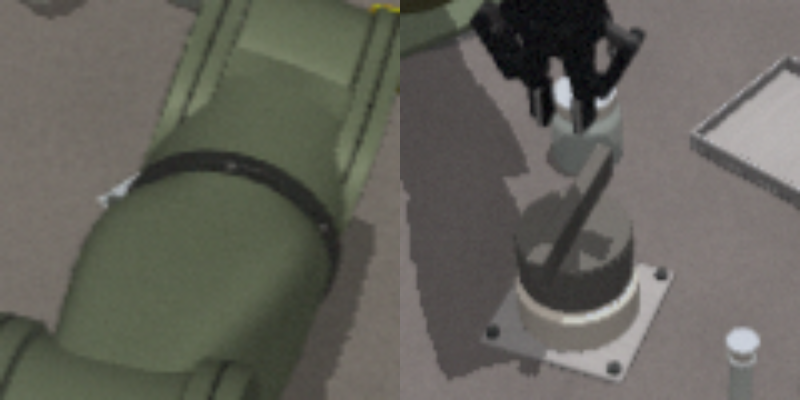

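The open fingers straddle the bar direction at crop (560,118), above the lid. I'll lower with a force guard and look again.

```bash
python3 - <<'E'
from h import *
np.set_printoptions(precision=2,suppress=True)
print(proj("scene",np.array([560.7,-128.6,222])))
hit=r.move_linear([AX[0],AX[1],150],v=120,until_force=8);print(hit)
if not hit: 
    hit=r.move_linear([AX[0],AX[1],124],v=50,until_force=8);print(hit)
s=r.state();print(s["t"],s["joint_pos"],s["tcp_pos"],s["contact_force"],s["ft_torque"])
b=grab("scene","s2.png")[150:270,200:320];cv2.imwrite("pics/c2.png",cv2.resize(b,(500,500),interpolation=cv2.INTER_CUBIC))
E
```

```text
[248.94 187.48]
False
False
6.8083 [ 0.06  0.87  0.22  1.62 -0.27  0.68 -2.12] [ 560.52 -129.56  124.03] [ 0.96 -0.42  0.91] [-0.03  0.    0.05]
```

View pics/c2.png

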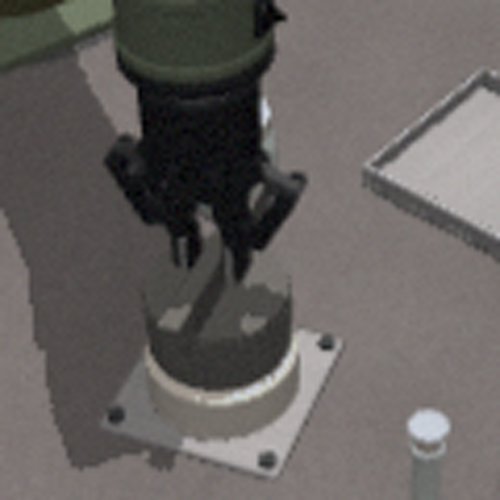

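The fingers are on either side of the bar at crop (205,255) with no contact. I'll narrow them in steps and read the side force to centre on the bar.

```bash
python3 - <<'E'
from h import *
np.set_printoptions(precision=2,suppress=True)
f=np.radians(-55.7);n=np.array([np.sin(f),-np.cos(f)])
for w in(21,20,19,18):
    r.move_gripper(w);s=r.state();F=s["contact_force"];print(w,s["t"],s["gripper_width"],F,"across",F[:2]@n,s["tcp_pos"])
    if abs(F[:2]@n)>6:break
E
```

```text
21 7.075 20.873841240577686 [-0.35  0.17  0.42] across 0.18850658445209154 [ 560.57 -129.53  124.19]
20 7.2917 19.90984521040569 [ 0.3  -0.63 -0.27] across 0.1088702519021188 [ 560.54 -129.49  124.06]
19 7.5083 19.20229694516525 [ 0.18  0.49 -0.53] across -0.42294285519456765 [ 560.48 -129.5   123.98]
18 7.725 17.988072803423815 [ 0.13 -0.61  0.37] across 0.2381488542266382 [ 560.51 -129.5   124.02]
```

The bar is centred to within 1 mm. Opening to 20 mm and starting the first stroke as a loose wrench.

```bash
python3 - <<'E'
from h import *
np.set_printoptions(precision=2,suppress=True)
r.move_gripper(20)
q0=np.array(r.state()["joint_pos"]);print(q0)
for d in(60,140,220,280):
    q=q0.copy();q[6]+=np.radians(d)
    r.goto_joints(q);s=r.state();print(d,s["t"],s["tcp_pos"],s["contact_force"],s["ft_torque"],s["joint_pos"][6])
    if d==60: grab("scene","s3.png")
grab("scene","s4.png")
o=np.hstack([cv2.resize(cv2.imread(f"pics/{f}")[150:270,200:320],(400,400)) for f in("s3.png","s4.png")]);cv2.imwrite("pics/c3.png",o)
E
```

```text
[ 0.06  0.87  0.22  1.62 -0.27  0.68 -2.12]
60 8.9583 [ 560.47 -129.48  123.95] [ 0.68  1.22 -0.12] [ 0.12 -0.03  0.06] -1.0783617219909312
140 10.3167 [ 560.4  -129.55  123.89] [ 0.19 -0.61  0.03] [-0.01 -0.13  0.03] 0.3185835245380089
220 11.625 [ 560.39 -129.45  123.85] [0.3  1.06 0.98] [ 0.19 -0.1   0.02] 1.714640323852401
280 12.6417 [ 560.37 -129.58  123.86] [-0.45 -0.31  0.66] [-0.03 -0.14 -0.03] 2.7612172383243037
```

View pics/c3.png

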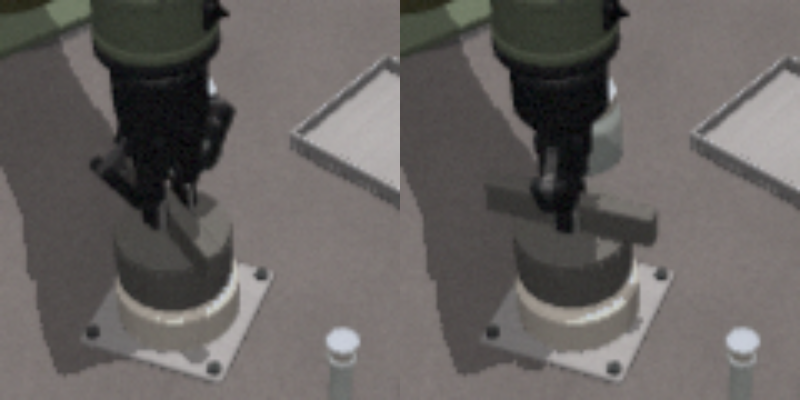

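The lid follows; the bar has swung from (180,230) to (570,215) in the crops. Next come the rewind strokes, with a half turn each from regrasping.

```bash
cat > stroke.py <<'E'
from h import *
import sys
np.set_printoptions(precision=2,suppress=True)
zl=float(sys.argv[1]);end=float(sys.argv[2])
r.move_gripper(26)
r.move_linear([AX[0],AX[1],zl+46],v=150)
q=np.array(r.state()["joint_pos"]);q[6]-=np.radians(189);r.goto_joints(q)
hit=r.move_linear([AX[0],AX[1],zl],v=80,until_force=8);s=r.state();print("hit",hit,s["t"],s["tcp_pos"],s["contact_force"])
if hit: sys.exit()
r.move_gripper(20);s=r.state();print(s["gripper_width"],s["contact_force"],s["joint_pos"][6])
if abs(s["contact_force"]).max()>15: sys.exit()
q=np.array(s["joint_pos"]);q[6]=end;r.goto_joints(q)
s=r.state();print("end",s["t"],s["tcp_pos"],s["contact_force"],s["ft_torque"],s["joint_pos"][6])
E
python3 stroke.py 130 2.76
```

```text
hit False 17.0417 [ 560.65 -129.58  130.33] [-0.07 -0.11  1.46]
20.03496509159243 [-0.21 -0.45  0.83] -0.5373856499075093
end 20.1667 [ 560.6  -129.54  130.25] [ 0.53 -0.55  0.53] [-0.05 -0.13  0.01] 2.760213336173676
```

```bash
sleep 1; python3 stroke.py 134 2.76; python3 -c "
from h import *
b=grab('scene','s5.png')[150:270,200:320];cv2.imwrite('pics/c5.png',cv2.resize(b,(500,500)))"
```

```text
hit False 24.5 [ 560.65 -129.56  134.3 ] [-0.35  0.3   0.59]
20.097104581348702 [-0.22  0.04 -0.6 ] -0.539410936121072
end 27.625 [ 560.59 -129.54  134.28] [ 0.96 -1.05 -0.08] [-0.06 -0.06 -0.02] 2.760241376121694
```

View pics/c5.png

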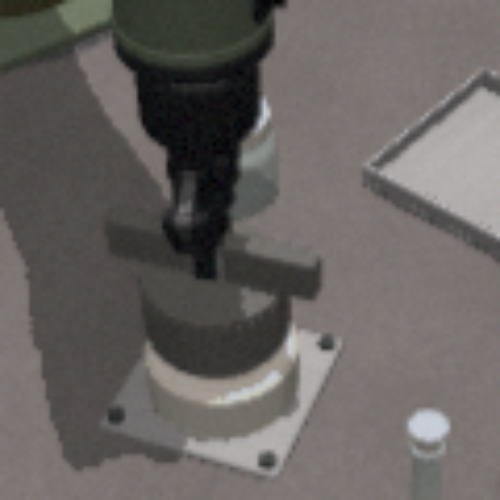

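```bash
python3 stroke.py 138 2.76; python3 - <<'E'
from h import *
np.set_printoptions(precision=2,suppress=True)
r.move_gripper(10);s=r.state();print(s["t"],s["gripper_width"],s["contact_force"],s["tcp_pos"])
F0=s["contact_force"]
hit=r.move_linear([AX[0],AX[1],150],v=40,until_force=9);s=r.state();print("lift",hit,s["t"],s["gripper_width"],s["contact_force"],s["tcp_pos"])
b=grab('scene','s6.png')[130:270,190:330];cv2.imwrite('pics/c6.png',cv2.resize(b,(560,560)))
E
```

```text
hit False 32.0083 [ 560.66 -129.59  138.32] [0.15 0.49 0.59]
20.08053587329404 [ 0.38 -0.24  0.1 ] -0.5393589246742381
end 35.1333 [ 560.62 -129.54  138.28] [-0.47  0.37  0.32] [-0.05 -0.08  0.  ] 2.7602224193801663
35.35 14.975573076501483 [ 1.11 -0.48  2.86] [ 560.72 -129.63  138.44]
lift False 35.7917 14.94777722983741 [ 0.54  0.37 -3.21] [ 560.46 -129.48  150.11]
```

View pics/c6.png

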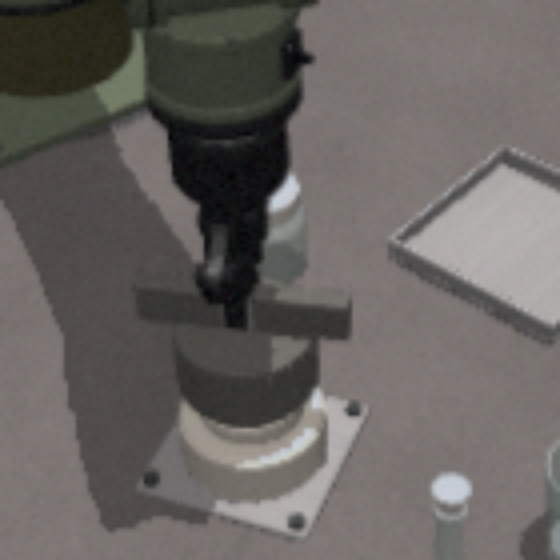

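The lid is free: it came up with 3.2 N of load, about its weight, and a gap shows above the neck at crop (260,420). I'll lift it clear of everything and carry it over the tray.

```bash
python3 - <<'E'
from h import *
np.set_printoptions(precision=2,suppress=True)
hit=r.move_linear([AX[0],AX[1],240],v=110,until_force=9);s=r.state();print(hit,s["t"],s["gripper_width"],s["contact_force"])
assert not hit
r.move_to([509.5,187,240],Q(103.5));s=r.state();print(s["t"],s["gripper_width"],s["contact_force"],s["tcp_pos"],s["joint_pos"])
b=grab('scene','s7.png')[100:250,200:400];cv2.imwrite('pics/c7.png',cv2.resize(b,(800,600)))
E
```

```text
False 36.8083 15.028426452760677 [ 0.85 -0.08 -3.18]
38.75 15.337183713443501 [ 0.45  0.58 -2.78] [509.65 186.56 239.96] [-0.85  0.85  0.97  1.62 -0.77  1.1   0.56]
```

View pics/c7.png

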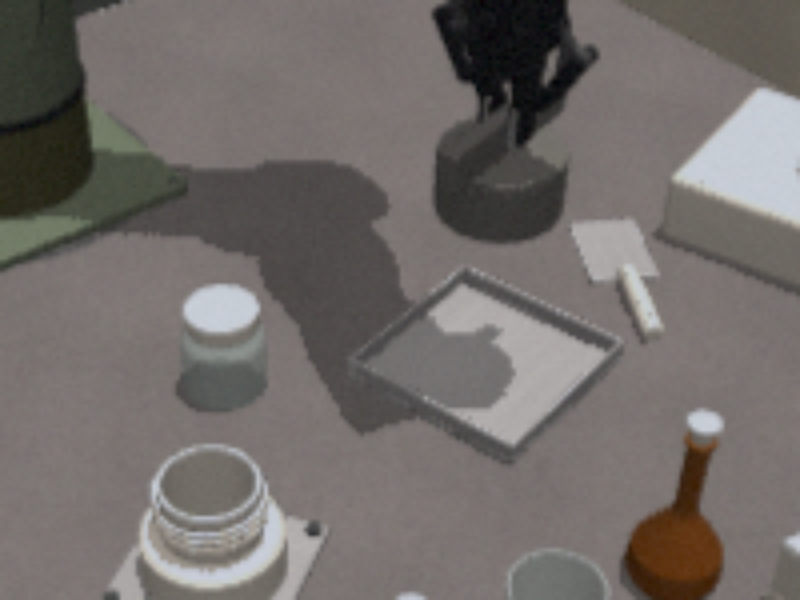

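The open canister neck is at (210,490), and the lid hangs level at (500,180) above the tray at (488,360). Lowering it now with a force guard.

```bash
python3 - <<'E'
from h import *
np.set_printoptions(precision=2,suppress=True)
hit=r.move_linear([509.5,187,95],v=110,until_force=9);s=r.state();print(hit,s["t"],s["contact_force"],s["tcp_pos"])
assert not hit
hit=r.move_linear([509.5,187,64],v=15,until_force=3.5);s=r.state();print(hit,s["t"],s["contact_force"],s["tcp_pos"],s["gripper_width"])
b=grab('scene','s8.png')[100:250,200:400];cv2.imwrite('pics/c8.png',cv2.resize(b,(800,600)))
E
```

```text
False 40.2667 [-0.44 -0.28 -2.19] [509.71 187.05  95.5 ]
True 41.6917 [-1.7   0.27  9.09] [509.49 187.03  71.51] 15.207933857691382
```

View pics/c8.png

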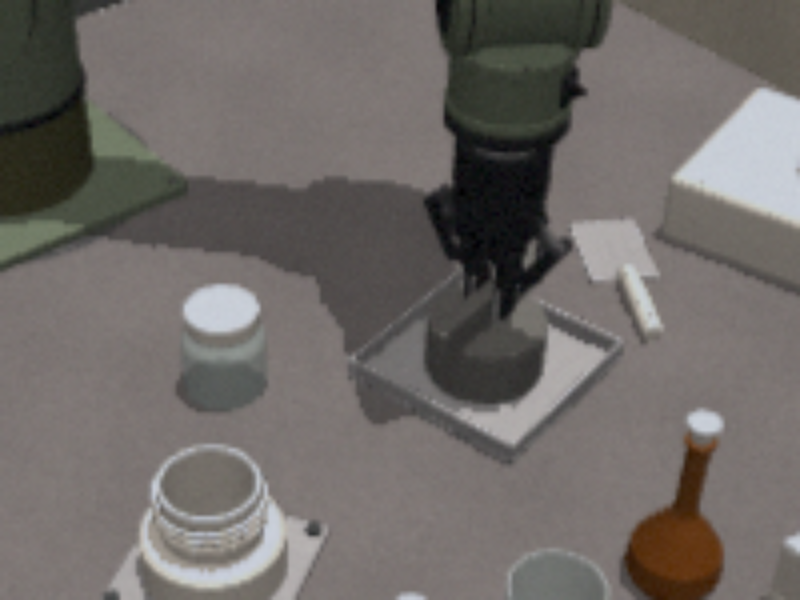

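The lid touched down at TCP z 71.5 (71 expected), on the tray floor at (487,360) and inside the walls. Releasing and backing off.

```bash
python3 - <<'E'
from h import *
np.set_printoptions(precision=2,suppress=True)
r.move_gripper(32);s=r.state();print(s["t"],s["gripper_width"],s["contact_force"])
r.move_linear([509.5,187,240],v=110);s=r.state();print(s["t"],s["contact_force"])
r.move_to([300,400,260],Q(103.5));s=r.state();print(s["t"],s["tcp_pos"])
a=grab('top','t9.png');b=grab('scene','s9.png')
o=np.zeros((600,800,3),np.uint8);o[:420,:400]=cv2.resize(a[70:322,160:400],(400,420));o[:400,400:]=cv2.resize(b[120:310,200:390],(400,400));cv2.imwrite('pics/c9.png',o)
E
```

```text
42.05 32.188160675294355 [-0.04 -0.44  0.4 ]
43.7333 [0.07 0.1  0.2 ]
44.8833 [300.92 399.35 260.05]
```

View pics/c9.png

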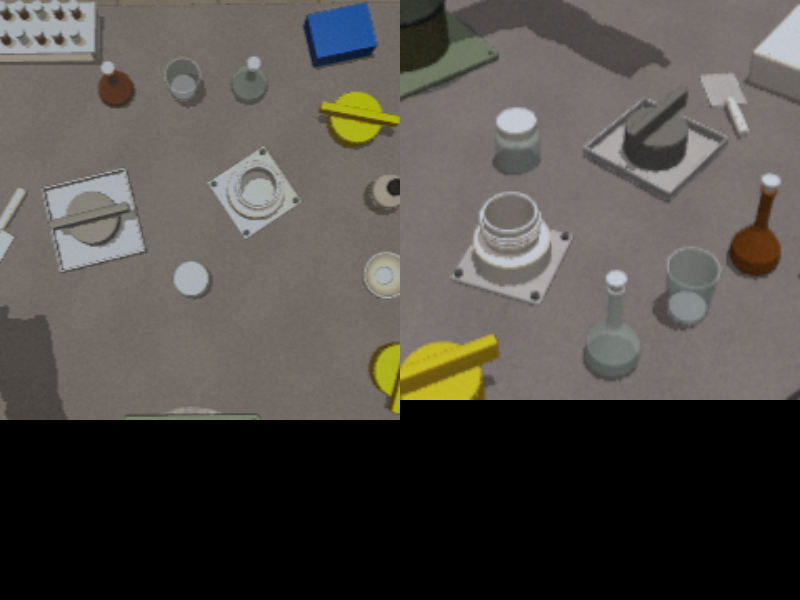

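View pics/t9.png

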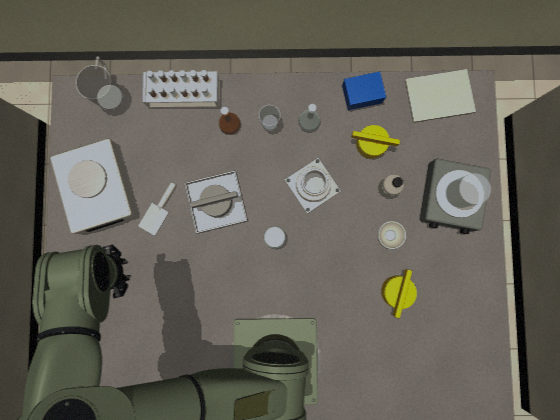

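The lid is flat in the tray with its bar up, at (214,201) in top. The canister is open at (314,184). The bystanders are at the same pixels as at the start, and the arm is clear.

```bash
python3 -c "
from h import *
a=cv2.imread('pics/top0.png').astype(int);b=cv2.imread('pics/t9.png').astype(int)
d=(abs(a-b).max(2)>45)[:240];n,_,st,c=cv2.connectedComponentsWithStats(d.astype(np.uint8));print([(x[4],c[i+1].round()) for i,x in enumerate(st[1:]) if x[4]>6])
r.close_job();print(r.state()['t'])"
```

```text
[(np.int32(599), array([313., 183.])), (np.int32(1038), array([216., 201.])), (np.int32(23), array([300., 198.]))]
the job is handed in; nothing more can be done
the job is handed in; nothing more can be done
```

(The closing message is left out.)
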